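Turn the middle leaf of an open bit case

ROBOT

A 6-joint arm with a two-finger parallel gripper is mounted at the origin on the work surface. World frame = base frame: x ahead of the robot, y to its left, z up, the work surface at z = 0. Lengths are in m, angles in rad, forces in N, time in s.
With the tool pointing down it reaches from about 0.375 to 0.9 m from the base axis. Payload 3.1 kg.
Tool frame: the origin (TCP) lies between the finger pads; the fingertips stand robot.tip_extent ahead of it and the grasp point (between the pads) lies 3 mm ahead of it (robot.tip_extent is the distance from the TCP to the fingertips, in m); z points along the fingers, x is the direction in which the jaws open and shut, and the axes are right-handed (so a half turn about z gives the same grasp; the last joint's range is limited). The gripper opens to 87 mm and grips with 3 to 60 N. Pads are 19 mm wide; open, the fingers measure 117 mm over their backs; the gripper's body (75 mm by 190 mm) begins 51 mm behind the grasp point.
Start: joints at [0.96, 0.527, 1.433, -0, 1.181, -0.178], TCP at [0.262, 0.567, 0.245] pointing down, gripper open.
Joint ranges: [-3.08, 3.08], [-0.75, 2.2], [0.22, 2.44], [-1.43, 4.57], [0, 2.65], [-2.85, 2.85]. Speed limits (rad/s): [2.79, 2.79, 3.14, 3.14, 3.14, 3.14].

INTERFACE

Orientations are given as a unit quaternion [x, y, z, w].
In Python, from rig import robot, cams gives the robot as it stands.
- The arm moves only by the tool carry_out, never from a script. Its argument "steps" is a list of rows, each a list of 3 entries, a list of its own where there are three numbers: the shift along the world's x, y, z in cm, then the turn about the world's z in degrees, then the closure, from 0 (fully open) to 1 (shut). In form: [[[dx, dy, dz], spin, fingers], ...]. A call has 1 to 10 rows; each row shifts and turns the pose as measured when the row begins; what a row does not reach is not made up. A row lasts 1/10 s, in which the tool goes at most 50 mm and 8.59 degrees, less where a joint would pass 70% of its speed; a pose out of reach is approached as far as the arm can. A call with a gripper value outside its range is refused whole. The fingers move at their own pace and stop on an object; "squeeze" is the grip in N (left out, the last holds). Time passes only in rows, so rows that do not move let the fingers close. It gives the time, the measured TCP pose, the force and the opening at its end, in the units of the state.
- robot.get_obs(): the state, without advancing time (a new reading comes with each control period).
- cams.camera(name): name is "scene" or "side" or "wrist"; returns a dict with "pixels" (420x560x3 uint8, red, green, blue), "fx", "fy", "cx", "cy" (pixels), "eye" and "rotation" of the camera in the world. Camera axes: x right, y up, looking along -z (the intrinsics and any distortion apply to the point x, -y, -z); pixel columns grow to the right and rows downward; lengths in m; the calibration is good to about 2 mm. A picture is of the moment at which its call begins. There is no depth.
- robot.hand_in(): hands the job in, once; it reports no verdict.
The state is a dict: "time": time; "q": joint angles; "joint_velocities": joint speeds; "joint_torque": joint torques, N m; "position": TCP position; "tool_rot": TCP orientation; "ft_force": force on the tool from outside, world axes, zero at the start; "moment": the same for the moment, N m; "grip_width": finger opening in m.
Only numpy, scipy, OpenCV 4.12 (cv2) and the standard library are available. Lean on these libraries where they do the work, as an engineer would, in place of code of your own. Each camera call takes 0.05 s, during which the arm holds its last target. There are 200 camera calls.

TASK

The bit and socket case lies open like a book; turn its middle leaf over the spine, away from the robot, until it lies fully flat on the far half, so that the sockets under it can be reached. Push it over with a fingertip, under control and without flinging it, and press it down flat; never pinch the leaf between the fingers. Leave the case standing where it is and do not disturb the tools around it.

Things in the scene. Friction and masses are not known exactly. Their poses are not given: they have to be found in the camera images.
- case: Loose black plastic case (1.1 kg in all), open like a book: two trays, each 100 (case x) x 180 (y) x 34 mm high, either side of a 12 mm wide spine. Origin on the bench under mid-spine; x points from the near tray (robot side) over the spine to the far tray (with latches and a handle, to x = +128 mm), y along the spine, z up. The leaf's hinge axis runs along case y, 40 mm above the origin.
- leaf (a joint): Angle of the rigid middle leaf about the hinge (rad): 0 = flat on the near tray's rim, pi/2 = upright, pi = flat on the far tray's rim. It starts at 0 to 0.3. The hinge is stiff: the leaf stays where it is left and does not fall; turning it takes 1 to 4 N at its tab. The leaf weighs 0.2 kg and its middle plane passes through the hinge axis.
- tab (a point): Middle of the outer edge of the leaf's thumb tab, half-way through its thickness, 124 mm from the hinge axis; moves with the leaf. The tab, in the middle of the leaf's free edge, is 70 mm wide, reaches from 104 to 124 mm from the axis and is 5 mm thick (8 mm over its ribs). With the leaf flat it juts 18 mm out past the near tray's wall, 36 mm above the bench, for a fingertip to get under.
- carrier_a: The leaf's face that is uppermost at the start: a carrier with rows of steel bits, in a grey frame, with the ribs on that face of the tab. The leaf reaches from 10 to 104 mm from the hinge axis, is 168 mm wide along the spine and 14 mm thick. Origin on the hinge axis at mid-spine; turns with the leaf.
- carrier_b: The like carrier on the leaf's other face, underneath at the start, with the ribs on that face of the tab. Same origin; turns with the leaf.
- driver: Bystander, loose: screwdriver with a 26 mm thick, 85 mm long yellow handle, 170 mm overall, lying on the bench to the right of the case (case -y side). Origin at its underside. Leave it alone.
- oiler: Bystander, loose: small round yellow bottle with white cap, 34 mm diameter, 100 mm tall, standing to the left of the case (case +y side). Origin at its underside. Leave it alone.
- deep_socket: Bystander, loose: steel socket, 24 mm diameter, 48 mm tall, standing to the left of the case, nearer the robot than the bottle. Origin at its underside. Leave it alone.
- chisel: Bystander, loose: wood-handled chisel, 260 mm long, lying at the left of the bench. Origin at its underside. Leave it alone.
- pliers: Bystander, loose: pliers with yellow handles, 165 mm long, lying at the right of the bench, near the robot. Origin at its underside. Leave it alone.
- square: Bystander, loose: try square with a dark wooden stock, lying at the left of the bench, near the robot. Origin at its underside. Leave it alone.
- tub: Bystander, loose: clear plastic tub with lid, 178 x 123 x 64 mm, at the far right of the bench. Origin at its underside. Leave it alone.

How it is judged:
By the outcome, as a careful person would: the job done as asked, in the order asked, and still so for the second after the job is handed in, with the robot touching nothing.
It also fails if it takes over 42 s, if anything falls off the work surface, if the arm or the gripper's body presses on something with over 40 N, if the wrist force passes 120 N, or if a joint passes its speed limit or range.

## Working session

There is one attempt and no reset: what is moved stays moved. The work goes in short steps, Python scripts to look and compute and a tool call to move; the robot and the scene stay as the last step left them, time stands still between calls to the robot, and variables do not carry over. Pictures are saved under pics/ and viewed, about 8 in all and at most 12, crops included, and the job is handed in when it is done.

Besides the shell and the picture viewer there is one more tool, called as name([rows], argument=value, ...), one row to a line, values as JSON. carry_out: Moves the arm, as the interface text tells. Its arguments: {"type":"object","properties":{"steps":{"type":"array"},"squeeze":{"type":"number"}},"required":["steps"]}

```bash
mkdir -p pics; ls; python3 - <<'E'
from rig import robot,cams
import cv2
print(robot.tip_extent, robot.get_obs())
for n in ("scene","side"):
    c=cams.camera(n); cv2.imwrite(f"pics/{n}0.png",c["pixels"][:,:,::-1])
    print(n,{k:v for k,v in c.items() if k!="pixels"})
E
```

```text
pics
0.022 {'time': 0.0, 'q': array([ 9.59486426e-01,  5.28461422e-01,  1.43391134e+00, -6.79006547e-07,
        1.18138794e+00, -1.78494343e-01]), 'joint_velocities': array([ 0.00012812,  0.00016419, -0.00087683, -0.00062838, -0.00028421,
       -0.00052323]), 'joint_torque': array([ 2.01700765e-03, -4.40038991e+01, -1.76599270e+01,  6.34443923e-02,
        5.81768516e-02, -1.54191043e-04]), 'position': array([0.26171104, 0.56680808, 0.24357163]), 'tool_rot': array([ 8.42444802e-01,  5.38781570e-01, -1.00229999e-03,  4.12921149e-04]), 'ft_force': array([-0.07392537, -0.45021537,  0.68910745]), 'moment': array([ 0.04342972, -0.08440362, -0.02461579]), 'grip_width': 0.08717194356997875}
scene {'fx': 507.111888309259, 'fy': 507.111888309259, 'cx': 276.43418862799354, 'cy': 207.0891780294247, 'eye': array([ 1.38412589, -0.06366391,  1.01903854]), 'rotation': array([0.26537189, 0.24360688, 0.62692022, 0.69079989])}
side {'fx': 490.25493476007074, 'fy': 490.25493476007074, 'cx': 279.9912543455619, 'cy': 198.64066879761705, 'eye': array([-0.08886776, -0.77064712,  1.15506691]), 'rotation': array([ 0.34266572, -0.11048482, -0.29005718,  0.88670183])}
```

View pics/scene0.png

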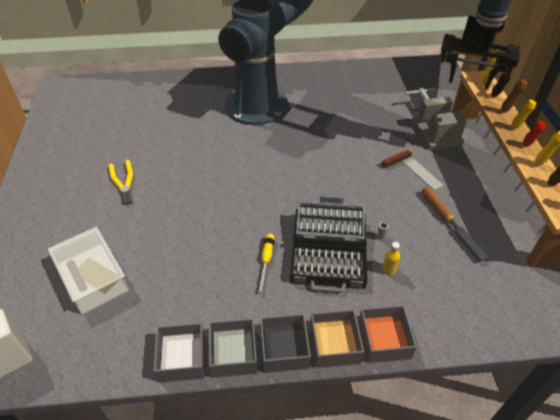

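View pics/side0.png

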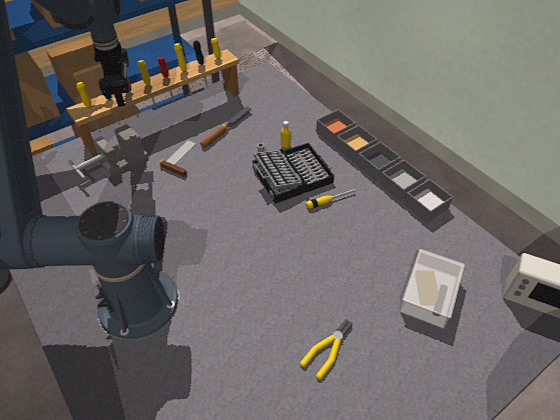

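The scene view shows the case around (330,245), the oiler at (392,260), the socket at (383,230) and the driver at (266,260). In the side view the case is around (292,170). I'll enlarge both.

```bash
python3 - <<'E'
import cv2,numpy as np
a=cv2.imread("pics/scene0.png")[190:300,280:380]; b=cv2.imread("pics/side0.png")[130:210,240:340]
a=cv2.resize(a,None,fx=4,fy=4,interpolation=cv2.INTER_CUBIC);b=cv2.resize(b,None,fx=4,fy=4,interpolation=cv2.INTER_CUBIC)
o=np.zeros((440,800,3),np.uint8);o[:,:400]=a;o[:320,400:]=b
cv2.imwrite("pics/crop0.png",o)
E
```

```text
(no output)
```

View pics/crop0.png

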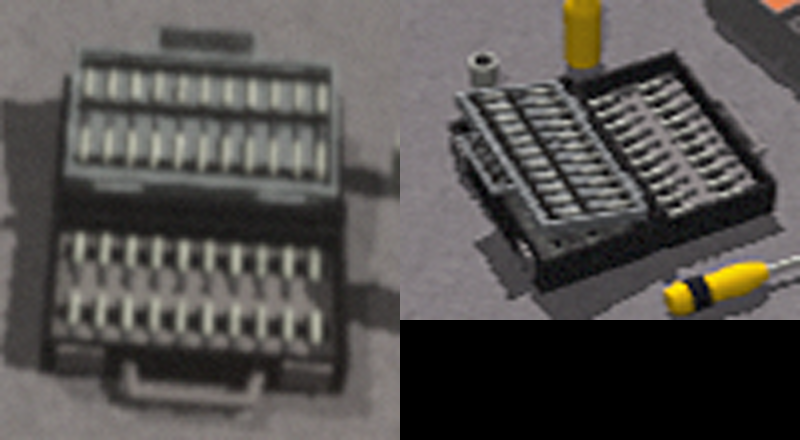

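```bash
cat > h.py <<'E'
import numpy as np
from scipy.spatial.transform import Rotation as R
def proj(c,P):
    p=(np.atleast_2d(P)-c["eye"])@R.from_quat(c["rotation"]).as_matrix()
    return np.c_[c["cx"]+c["fx"]*p[:,0]/-p[:,2], c["cy"]+c["fy"]*p[:,1]/p[:,2]]
def leaf(r,y,h,t):  # h: offset towards carrier_a face; case frame
    return [-r*np.cos(t)+h*np.sin(t), y, .040+r*np.sin(t)+h*np.cos(t)]
def world(pts,s): return np.array(pts)@R.from_euler('z',s[2]).as_matrix().T+[s[0],s[1],0]
E
cat > fit.py <<'E'
from h import *; from rig import cams
from scipy.optimize import least_squares
S=cams.camera("scene");D=cams.camera("side")
f=lambda a:np.array(a)/4
# (cam, pixel crop, kind)
obs=[(S,(80,50),('l',.104,.084,.007)),(S,(332,65),('l',.104,-.084,.007)),(S,(162,29),('l',.124,.035,.002)),(S,(252,33),('l',.124,-.035,.002)),
(S,(48,370),('c',.106,.09,.034)),(S,(342,390),('c',.106,-.09,.034)),
(D,(458,95),('l',.104,.084,.007)),(D,(545,222),('l',.104,-.084,.007)),(D,(672,55),('c',.106,.09,.034)),(D,(772,185),('c',.106,-.09,.034)),(D,(540,288),('c',-.106,-.09,0))]
def res(s,flip=False):
    o=[]
    for c,p,k in obs:
        y=k[2]*(sg if c is S else 1)
        P=leaf(k[1],y,k[3],s[3]) if k[0]=='l' else [k[1],y,k[3]]
        px=f(p)+([280,190] if c is S else [140,130])
        o.append(proj(c,world([P],s))[0]-px)
    return np.ravel(o)
for sg in (1,-1):
    r=least_squares(res,[.6,0,0,.2],loss='soft_l1'); print(sg,r.x,r.cost); print(r.fun.reshape(-1,2).round(1).tolist())
E
python3 fit.py
```

```text
1 [ 0.62597369  0.14140417 -0.17250157  0.19611863] 347.522875760847
[[65.9, 3.2], [-63.3, -4.2], [25.8, 1.7], [-23.9, -0.7], [78.3, -1.3], [-72.9, -11.1], [-0.6, -0.8], [0.1, 0.7], [0.1, -2.9], [1.7, -2.4], [0.9, 0.6]]
-1 [ 0.62563766  0.13850424 -0.18987967  0.19780085] 24.263036772446185
[[-0.7, -0.8], [2.4, -0.2], [-1.7, 0.1], [3.0, 0.9], [-1.4, -6.7], [2.8, -5.8], [0.0, -0.8], [-0.1, 1.0], [1.2, -2.2], [2.1, -1.3], [0.6, 1.0]]
```

```bash
sed -i "s/(S,(48,370),('c',.106,.09,.034)),(S,(342,390),('c',.106,-.09,.034))/(S,(48,370),('c',.106,.09,.0)),(S,(342,390),('c',.106,-.09,.0))/; s/for sg in (1,-1)/for sg in (-1,)/" fit.py
cat >> fit.py <<'E'
import cv2
s=r.x; np.save("s.npy",s)
for n in (0,.124): print(n,world([leaf(n,0,0,s[3])],s))
o=[]
for c,(x,y) in ((S,(280,190)),(D,(240,130))):
    im=cv2.resize(c["pixels"][y:y+110,x:x+100,::-1],None,fx=4,fy=4)
    def poly(P):
        q=(proj(c,world(P,s))-[x,y])*4+2; cv2.polylines(im,[q.astype(np.int32)],True,(0,0,255),1)
    poly([leaf(a,b,.007,s[3]) for a,b in((.01,.084),(.104,.084),(.104,-.084),(.01,-.084))])
    poly([leaf(a,b,0,s[3]) for a,b in((.104,.035),(.124,.035),(.124,-.035),(.104,-.035))])
    for z in (0,.034): poly([[a*.106,b*.09,z] for a,b in((1,1),(1,-1),(-1,-1),(-1,1))])
    o.append(im)
cv2.imwrite("pics/ov.png",np.hstack(o))
E
python3 fit.py
```

```text
-1 [ 0.62266046  0.13877838 -0.18615046  0.18155234] 12.488711355511679
[[-0.9, -1.3], [2.0, -0.8], [-2.0, -0.3], [2.6, 0.4], [-1.5, 0.5], [0.9, 1.1], [-0.9, 0.0], [-0.9, 1.8], [0.4, -1.9], [1.4, -1.1], [-0.0, 1.4]]
0 [[0.62266046 0.13877838 0.04      ]]
0.124 [[0.50280547 0.16135077 0.06238902]]
```

View pics/ov.png

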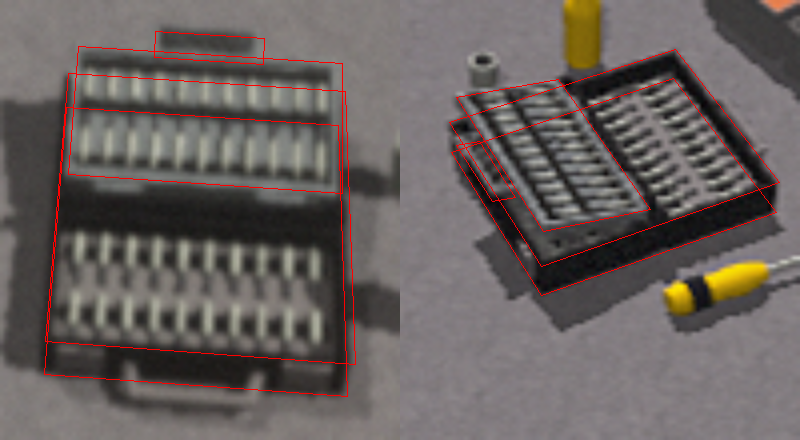

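The overlay matches: spine at (0.623, 0.139), yaw −0.186 rad, leaf about 0.18 rad open, tab edge near (0.503, 0.161, 0.062). The tool stays vertical, so I'll close the fingers and use the finger backs on the tab's outer edge, with the jaw axis along case x.

carry_out([
  [[2,-4,0],-7.6,1],
  [[2,-4,0],-7.6,1],
  [[2,-4,0],-7.6,1],
  [[2,-4,0],-7.6,1],
  [[2,-4,0],-7.6,1],
  [[2,-4,0],-7.6,1],
  [[2,-4,0],-7.6,1],
  [[2,-4,0],-7.6,1],
  [[2,-4,0],-7.6,1],
  [[2,-4,0],-7.6,1],
], squeeze=10)

```text
time: 1.3
position: [0.465, 0.1582, 0.2451]
tool_rot: [0.993, -0.115, 0.004, -0.0]
ft_force: [0.9, 1.2, -0.8]
grip_width: 0.0147
```

carry_out([
  [[-1.5,1.3,-3],2.5,1],
  [[0,0,-4],0,1],
  [[0,0,-4],0,1],
  [[0,0,-4],0,1],
  [[0,0,0],0,1],
])

```text
time: 1.8
position: [0.4592, 0.1627, 0.0939]
tool_rot: [0.995, -0.102, 0.012, -0.001]
ft_force: [-0.7, -0.1, 0.6]
grip_width: 0.0007
```

```bash
cat > look.py <<'E'
import sys,cv2; from h import *; from rig import robot,cams
o=robot.get_obs(); s=np.load("s.npy"); print(o["time"],o["position"].round(4),o["tool_rot"].round(3),o["ft_force"].round(2),o["grip_width"])
print("case-frame TCP",((o["position"]-[s[0],s[1],0])@R.from_euler('z',s[2]).as_matrix()).round(4))
S=cams.camera("scene")["pixels"][150:290,270:410];D=cams.camera("side")["pixels"][100:220,220:340]
if len(sys.argv)>1: cv2.imwrite(f"pics/{sys.argv[1]}.png",np.hstack([cv2.resize(i[:,:,::-1],(400,400),interpolation=2) for i in(S,D)]))
E
python3 look.py a1
```

```text
1.8 [0.4592 0.1627 0.0939] [ 0.995 -0.102  0.012 -0.001] [-0.68 -0.12  0.63] 0.000747633148967666
case-frame TCP [-0.165  -0.0068  0.0939]
```

View pics/a1.png

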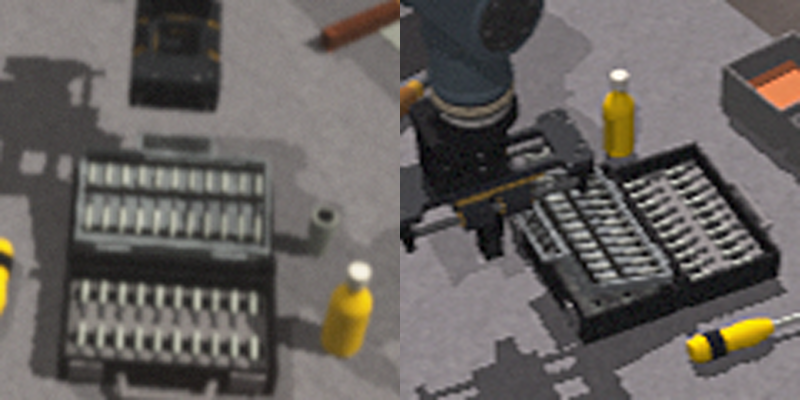

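The gripper is just in front of the tab, centred on it, with nothing touching. Next I lower the tip below tab-edge height and creep in.

carry_out([
  [[0,0,-1.4],0,1],
  [[0,0,-1.0],0,1],
  [[0.8,-0.15,0],0,1],
  [[0.5,-0.1,0],0,1],
  [[0,0,0],0,1],
])

```text
time: 2.4
position: [0.4835, 0.1623, 0.0829]
tool_rot: [0.994, -0.101, 0.026, -0.005]
ft_force: [0.3, -0.2, 0.2]
grip_width: 0.0008
```

```bash
cat >> look.py <<'E'
M=R.from_quat(o["tool_rot"]).as_matrix(); print("tool z",M[:,2].round(3),"x",M[:,0].round(3),"q",o["q"].round(3))
E
python3 look.py
```

```text
2.4 [0.4835 0.1623 0.0829] [ 0.994 -0.101  0.026 -0.005] [ 0.26 -0.17  0.16] 0.0008256432090736697
case-frame TCP [-0.1411 -0.0026  0.0829]
tool z [ 0.053  0.004 -0.999] x [ 0.978 -0.202  0.052] q [ 0.106  0.628  1.887 -0.003  0.573  0.311]
```

carry_out([
  [[0,0,0],0,1],
  [[0,0,0],0,1],
])

```text
time: 2.7
position: [0.4823, 0.1623, 0.0832]
tool_rot: [0.995, -0.101, 0.026, -0.004]
ft_force: [-0.4, -0.3, -0.7]
grip_width: 0.0006
```

carry_out([
  [[-1,0.2,0],0,1],
  [[-0.5,0,0],0,1],
  [[0,0,-1],0,1],
  [[0,0,-0.5],0,1],
  [[0,0,0],0,1],
])

```text
time: 3.2
position: [0.4642, 0.1646, 0.0667]
tool_rot: [0.995, -0.101, 0.025, -0.004]
ft_force: [0.4, -0.5, -0.4]
grip_width: 0.0004
```

```bash
python3 look.py
```

```text
3.2 [0.4642 0.1646 0.0667] [ 0.995 -0.101  0.025 -0.004] [ 0.43 -0.55 -0.4 ] 0.0003511391485560657
case-frame TCP [-0.1605 -0.004   0.0667]
tool z [ 0.05   0.003 -0.999] x [ 0.978 -0.201  0.048] q [ 0.115  0.649  1.935 -0.005  0.508  0.321]
```

carry_out([
  [[1,-0.2,0],0,1],
  [[0.7,-0.1,0],0,1],
  [[0.3,0,0],0,1],
  [[0,0,0],0,1],
])

```text
time: 3.7
position: [0.4884, 0.1612, 0.0675]
tool_rot: [0.994, -0.101, 0.027, -0.005]
ft_force: [0.4, 0.6, 0.3]
grip_width: 0.0007
```

```bash
python3 look.py a2
```

```text
3.7 [0.4884 0.1612 0.0675] [ 0.994 -0.101  0.027 -0.005] [0.36 0.62 0.34] 0.0007192231093896972
case-frame TCP [-0.1361 -0.0028  0.0675]
tool z [ 0.054  0.004 -0.999] x [ 0.978 -0.202  0.052] q [ 0.102  0.661  1.883 -0.003  0.544  0.308]
```

View pics/a2.png

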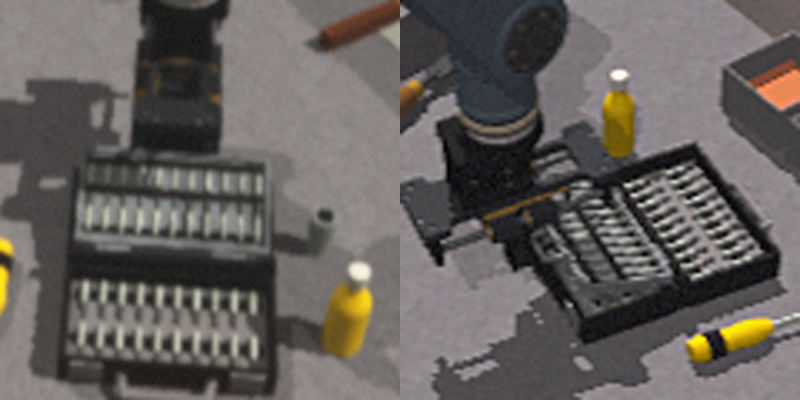

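Still no contact (force is noise), and the fingers are right at the tab edge. I'll creep in by a few mm.

carry_out([
  [[0.2,0,0],0,1],
  [[0,0,0],0,1],
])

```text
time: 4.0
position: [0.489, 0.1613, 0.0675]
tool_rot: [0.995, -0.101, 0.026, -0.004]
ft_force: [-0.3, -0.5, -0.5]
grip_width: 0.0003
```

carry_out([
  [[0.2,0,0],0,1],
  [[0,0,0],0,1],
])

```text
time: 4.2
position: [0.4907, 0.1613, 0.0675]
tool_rot: [0.995, -0.101, 0.025, -0.004]
ft_force: [0.4, 0.2, 0.1]
grip_width: 0.0006
```

carry_out([
  [[0.2,0,0],0,1],
  [[0,0,0],0,1],
])

```text
time: 4.4
position: [0.4923, 0.1614, 0.0674]
tool_rot: [0.995, -0.101, 0.025, -0.004]
ft_force: [0.0, 0.3, -0.2]
grip_width: 0.0003
```

carry_out([
  [[0.2,0,0],0,1],
  [[0,0,0],0,1],
])

```text
time: 4.6
position: [0.4924, 0.1614, 0.067]
tool_rot: [0.995, -0.101, 0.023, -0.004]
ft_force: [-0.1, 0.6, -0.1]
grip_width: 0.0004
```

carry_out([
  [[0.2,0,0],0,1],
  [[0,0,0],0,1],
])

```text
time: 4.8
position: [0.4924, 0.1614, 0.0667]
tool_rot: [0.995, -0.101, 0.02, -0.004]
ft_force: [-1.3, -0.2, 0.8]
grip_width: 0.0004
```

carry_out([
  [[0.2,0,0],0,1],
  [[0,0,0],0,1],
])

```text
time: 5.0
position: [0.4923, 0.1613, 0.0663]
tool_rot: [0.995, -0.101, 0.018, -0.003]
ft_force: [-1.9, 0.6, 0.6]
grip_width: 0.0004
```

Contact is at x≈0.492 with about 2 N. Next I lift while keeping a light forward push.

carry_out([
  [[0.3,0,0.5],0,1],
  [[0.2,0,0.5],0,1],
])

```text
time: 5.2
position: [0.4947, 0.1611, 0.0755]
tool_rot: [0.995, -0.101, 0.014, -0.002]
ft_force: [-2.0, 0.8, -1.2]
grip_width: 0.0006
```

```bash
python3 look.py a3
```

```text
5.2 [0.4947 0.1611 0.0755] [ 0.995 -0.101  0.014 -0.002] [-2.01  0.76 -1.21] 0.000635574813371127
case-frame TCP [-0.1299 -0.0018  0.0755]
tool z [ 0.029  0.002 -1.   ] x [ 0.979 -0.2    0.028] q [ 0.1    0.653  1.848 -0.002  0.611  0.304]
```

View pics/a3.png

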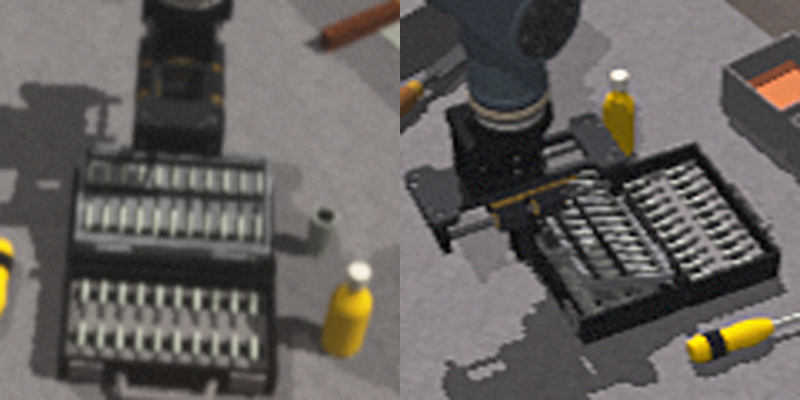

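```bash
cat > est.py <<'E'
from h import *; from rig import cams; import cv2
s=np.load("s.npy"); ref=cv2.imread("pics/scene0.png"); C=cams.camera("scene"); now=np.ascontiguousarray(C["pixels"][:,:,::-1])
def px(Q): return proj(C,world(Q,s)).astype(np.float32)
def rect(t,y0,y1): return px([leaf(r,y,.007,t) for r,y in((.02,y0),(.106,y0),(.106,y1),(.02,y1))])
W=np.float32([[0,0],[86,0],[86,40],[0,40]])
def samp(im,q): return cv2.warpPerspective(im,cv2.getPerspectiveTransform(q,W),(86,40)).astype(float)
nc=lambda a,b: np.corrcoef(a.ravel(),b.ravel())[0,1]
for a,b in((.045,.088),(-.088,-.045)):
    R0=samp(ref,rect(s[3],a,b)); T=np.arange(0,1.5,.01); v=[nc(R0,samp(now,rect(t,a,b))) for t in T]
    i=int(np.argmax(v)); print("theta",T[i].round(2),"ncc",round(v[i],3))
t=ref[250:283,296:366]; m=cv2.matchTemplate(cv2.resize(now[244:289,290:372],None,fx=4,fy=4,interpolation=2),cv2.resize(t,None,fx=4,fy=4,interpolation=2),5)
_,mv,_,l=cv2.minMaxLoc(m); print("case shift px",(l[0]/4-6,l[1]/4-6),round(mv,3))
E
python3 est.py
```

```text
theta 0.23 ncc 0.942
theta 0.22 ncc 0.683
case shift px (0.0, 0.0) 0.993
```

The leaf has risen from about 0.18 to 0.225 rad and the case hasn't moved. The friction lift works, so I continue.

carry_out([
  [[0.4,-0.1,0.4],0,1],
  [[0.4,-0.1,0.4],0,1],
  [[0.4,-0.1,0.4],0,1],
])

```text
time: 5.65
position: [0.5016, 0.1589, 0.0873]
tool_rot: [0.995, -0.101, 0.009, -0.002]
ft_force: [-6.3, 1.8, -0.3]
grip_width: 0.0002
```

```bash
python3 look.py; python3 est.py
```

```text
5.65 [0.5016 0.1589 0.0873] [ 0.995 -0.101  0.009 -0.002] [-6.32  1.77 -0.33] 0.00024409101718070206
case-frame TCP [-0.1227 -0.0026  0.0873]
tool z [ 0.018  0.003 -1.   ] x [ 0.979 -0.201  0.017] q [0.094 0.638 1.82  0.002 0.664 0.294]
theta 0.23 ncc 0.9
theta 1.06 ncc 0.667
case shift px (0.0, 1.25) 0.983
```

The push slid the case about 2–3 mm and the leaf slipped at the edge, so friction alone is marginal. I'll stop pushing. A forward-tilted finger would lift from underneath. The row pose is relative to the *measured* orientation, so reaching past the arm's limit may leave a useful forward tilt. I'll back off, rise and try that in free air, turning the jaws along case y on the way.

carry_out([
  [[-2,0.4,0],0,1],
  [[-1,0,4],8.5,1],
  [[0,0,5],8.5,1],
  [[0,0,5],8.5,1],
  [[3,0,3],8.5,1],
  [[5,0,0],8.5,1],
  [[5,0,0],8.5,1],
  [[5,0,0],8.5,1],
  [[5,0,0],8.5,1],
  [[5,0,0],8.5,1],
])

```text
time: 6.8
position: [0.7609, 0.1636, 0.2791]
tool_rot: [0.839, 0.543, 0.037, -0.007]
ft_force: [0.9, -0.3, 0.2]
grip_width: 0.0007
```

carry_out([
  [[5,0,0],8.5,1],
  [[5,0,0],3,1],
  [[5,0,0],0,1],
  [[5,0,0],0,1],
])

```text
time: 7.2
position: [0.9418, 0.1595, 0.2802]
tool_rot: [0.778, 0.625, 0.053, 0.001]
ft_force: [116.4, 14.5, 31.3]
grip_width: 0.0003
```

```bash
python3 look.py; python3 est.py
```

```text
7.2 [0.9418 0.1595 0.2802] [0.778 0.625 0.053 0.001] [116.37  14.47  31.31] 0.00030782779935220925
case-frame TCP [0.3098 0.0794 0.2802]
tool z [ 0.084  0.066 -0.994] x [0.212 0.974 0.082] q [ 0.032  1.064  0.217  0.064  1.773 -1.306]
theta 0.2 ncc 0.389
theta 0.21 ncc 0.94
case shift px (-0.25, 1.25) 0.478
```

That hit the arm's limit with a wrist transient of 116 N, just under the cap, so I won't do it again. The tilt gained is small (about 5° forward). I'll return at moderate speed and use gentle, mostly upward strokes.

carry_out([
  [[-1,0,0],0,1],
  [[-2,0,0],0,1],
  [[-4,0,0],0,1],
  [[-4,0,0],0,1],
  [[-4,0,0],0,1],
  [[-4,0,0],0,1],
  [[-4,0,0],0,1],
  [[-4,0,0],0,1],
  [[-4,0,0],0,1],
  [[-4,0,0],0,1],
])

```text
time: 8.35
position: [0.6177, 0.1599, 0.3252]
tool_rot: [0.774, 0.623, 0.105, 0.039]
ft_force: [0.1, 0.4, -0.2]
grip_width: 0.0005
```

```bash
python3 look.py
```

```text
8.35 [0.6177 0.1599 0.3252] [0.774 0.623 0.105 0.039] [ 0.12  0.35 -0.16] 0.0005243234420893494
case-frame TCP [-0.0088  0.0199  0.3252]
tool z [ 0.21   0.07  -0.975] x [0.202 0.973 0.114] q [ 0.052  0.383  1.468  0.068  1.076 -1.329]
```

Tilt is now about 12° forward, which helps. Coming back down in front of the tab.

carry_out([
  [[-4,0,0],0,1],
  [[-4,0,0],0,1],
  [[-4,0,-2],0,1],
  [[-4,0,-4],0,1],
  [[-1,0,-5],0,1],
  [[0,0,-5],0,1],
  [[0,0,-4],0,1],
  [[0,0,0],0,1],
])

```text
time: 9.25
position: [0.4821, 0.1642, 0.1623]
tool_rot: [0.766, 0.62, 0.154, 0.074]
ft_force: [-0.1, 0.1, 0.3]
grip_width: 0.0004
```

```bash
python3 look.py b1;python3 est.py; python3 - <<'E'
from rig import cams
import cv2
for n in("scene","side"): cv2.imwrite(f"pics/{n}1.png",cams.camera(n)["pixels"][:,:,::-1])
E
```

```text
9.25 [0.4821 0.1642 0.1623] [0.766 0.62  0.154 0.074] [-0.13  0.05  0.35] 0.00043302364762220103
case-frame TCP [-0.1428 -0.001   0.1623]
tool z [ 0.328  0.078 -0.942] x [0.185 0.972 0.145] q [ 0.079  0.434  2.042  0.162  0.33  -1.426]
theta 0.23 ncc 0.888
theta 0.21 ncc 0.938
case shift px (0.0, 1.25) 0.986
```

View pics/b1.png

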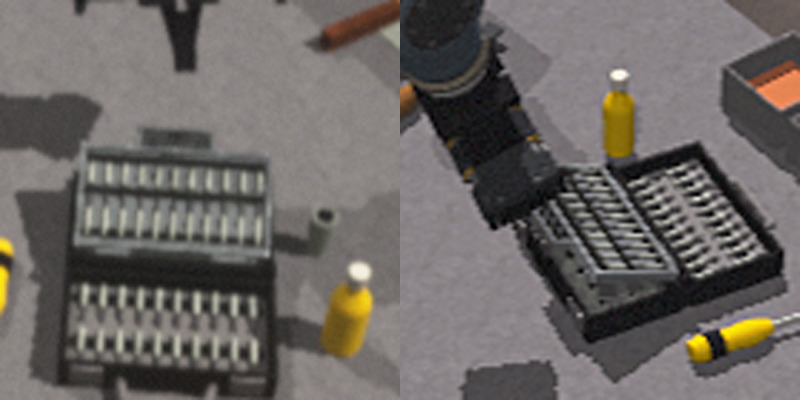

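```bash
cp s.npy s0.npy; python3 - <<'E'
from h import *; from rig import cams
s=np.load("s0.npy");C=cams.camera("scene")
for d in(.003,.004): print(d,proj(C,world([[.06+d,0,.034]],s))-proj(C,world([[.06,0,.034]],s)))
s[0]+=.003*.983;s[1]-=.003*.185;np.save("s.npy",s)
E
sed -i 's/R0=samp(ref,rect(s\[3\],a,b))/s1=s; s=np.load("s0.npy"); R0=samp(ref,rect(s[3],a,b)); s=s1/' est.py; python3 est.py
```

```text
0.003 [[-0.02553413  1.01862687]]
0.004 [[-0.03406436  1.35892102]]
theta 0.3 ncc 0.928
theta 0.28 ncc 0.971
case shift px (0.0, 1.25) 0.986
```

carry_out([
  [[-1.5,0.2,0],0,1],
  [[0,0,-2.5],0,1],
  [[0,0,-2.5],0,1],
  [[0,0,-1.5],0,1],
  [[0,0,0],0,1],
])

```text
time: 10.1
position: [0.465, 0.1671, 0.1062]
tool_rot: [0.765, 0.619, 0.161, 0.079]
ft_force: [-0.6, -0.8, -0.1]
grip_width: 0.0005
```

```bash
python3 look.py
```

```text
10.1 [0.465  0.1671 0.1062] [0.765 0.619 0.161 0.079] [-0.57 -0.8  -0.12] 0.0004698379108544508
case-frame TCP [-0.1632 -0.0013  0.1062]
tool z [ 0.344  0.08  -0.936] x [0.181 0.972 0.149] q [ 0.09   0.556  2.133  0.472  0.106 -1.733]
```

carry_out([
  [[0.7,-0.1,-1],0,1],
  [[0.3,-0.1,-1],0,1],
  [[0.2,0,-0.5],0,1],
  [[0,0,0],0,1],
])

```text
time: 10.6
position: [0.4803, 0.1663, 0.0875]
tool_rot: [0.763, 0.62, 0.167, 0.082]
ft_force: [0.4, -0.8, 1.0]
grip_width: 0.0008
```

```bash
python3 look.py
```

```text
10.6 [0.4803 0.1663 0.0875] [0.763 0.62  0.167 0.082] [ 0.36 -0.76  0.99] 0.000777909739045812
case-frame TCP [-0.148   0.0007  0.0875]
tool z [ 0.356  0.082 -0.931] x [0.176 0.972 0.153] q [ 0.083  0.611  2.118  0.888  0.067 -2.158]
```

carry_out([
  [[0.5,-0.1,-0.3],0,1],
  [[0.5,-0.1,-0.2],0,1],
  [[0.3,0,0],0,1],
  [[0,0,0],0,1],
])

```text
time: 11.1
position: [0.4949, 0.1645, 0.0851]
tool_rot: [0.761, 0.62, 0.169, 0.083]
ft_force: [0.5, 0.2, 0.9]
grip_width: 0.0004
```

```bash
python3 look.py
```

```text
11.1 [0.4949 0.1645 0.0851] [0.761 0.62  0.169 0.083] [0.45 0.2  0.94] 0.00041532126714740144
case-frame TCP [-0.1333  0.0016  0.0851]
tool z [ 0.361  0.083 -0.929] x [0.173 0.973 0.154] q [ 0.075  0.622  2.09   0.792  0.078 -2.071]
```

carry_out([
  [[0.3,-0.1,-0.1],0,1],
  [[0.3,0,0],0,1],
  [[0.2,0,0],0,1],
])

```text
time: 11.5
position: [0.5019, 0.1635, 0.0839]
tool_rot: [0.762, 0.62, 0.168, 0.083]
ft_force: [-1.6, 0.3, 0.6]
grip_width: 0.0006
```

carry_out([
  [[0.2,0,0.4],0,1],
  [[0.2,0,0.5],0,1],
])

```text
time: 11.7
position: [0.5033, 0.1636, 0.0914]
tool_rot: [0.762, 0.621, 0.166, 0.08]
ft_force: [-1.0, 0.1, -0.9]
grip_width: 0.0005
```

```bash
python3 look.py; python3 est.py
```

```text
11.7 [0.5033 0.1636 0.0914] [0.762 0.621 0.166 0.08 ] [-1.    0.13 -0.9 ] 0.0005152912653304689
case-frame TCP [-0.1249  0.0023  0.0914]
tool z [ 0.352  0.084 -0.932] x [0.174 0.973 0.153] q [ 0.071  0.609  2.062  0.512  0.121 -1.795]
theta 0.33 ncc 0.92
theta 0.32 ncc 0.953
case shift px (0.0, 1.25) 0.986
```

Working: the leaf rose to 0.325 rad at about 1 N and the case is still. Continuing along the arc.

carry_out([
  [[0.4,-0.1,0.6],0,1],
  [[0.5,-0.1,0.7],0,1],
  [[0.5,-0.1,0.7],0,1],
])

```text
time: 12.15
position: [0.5126, 0.1614, 0.1093]
tool_rot: [0.762, 0.622, 0.162, 0.076]
ft_force: [-0.5, 1.6, -1.5]
grip_width: 0.0006
```

```bash
python3 look.py; python3 est.py
```

```text
12.15 [0.5126 0.1614 0.1093] [0.762 0.622 0.162 0.076] [-0.52  1.65 -1.47] 0.0006020818462140068
case-frame TCP [-0.1153  0.0019  0.1093]
tool z [ 0.342  0.086 -0.936] x [0.174 0.973 0.153] q [ 0.062  0.572  2.025  0.329  0.2   -1.618]
theta 0.42 ncc 0.878
theta 0.36 ncc 0.949
case shift px (0.0, 1.25) 0.986
```

carry_out([
  [[0.6,-0.1,0.5],0,1],
  [[0.6,-0.1,0.5],0,1],
  [[0.6,-0.1,0.5],0,1],
])

```text
time: 12.6
position: [0.5253, 0.159, 0.1225]
tool_rot: [0.763, 0.623, 0.158, 0.072]
ft_force: [-5.9, 0.9, 1.3]
grip_width: 0.0008
```

```bash
python3 look.py b2; python3 est.py
```

```text
12.6 [0.5253 0.159  0.1225] [0.763 0.623 0.158 0.072] [-5.93  0.93  1.33] 0.0008212379007498626
case-frame TCP [-0.1024  0.0019  0.1225]
tool z [ 0.33   0.087 -0.94 ] x [0.174 0.973 0.151] q [ 0.054  0.55   1.982  0.257  0.276 -1.552]
theta 0.9 ncc 0.813
theta 0.94 ncc 0.931
case shift px (0.0, 1.25) 0.986
```

View pics/b2.png

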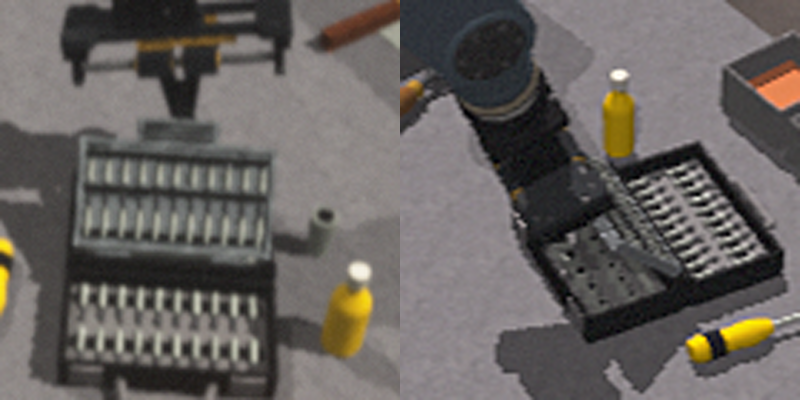

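The leaf is well up (roughly 0.7–0.9 rad), the finger is behind the tab and the case hasn't moved further. I'll use more upward motion along the arc.

carry_out([
  [[0.3,0,0.8],0,1],
  [[0.6,-0.1,0.8],0,1],
  [[0.6,-0.1,0.8],0,1],
])

```text
time: 13.05
position: [0.5421, 0.1564, 0.1469]
tool_rot: [0.763, 0.622, 0.158, 0.073]
ft_force: [-1.5, 0.7, -2.0]
grip_width: 0.0005
```

```bash
python3 look.py; python3 est.py
```

```text
13.05 [0.5421 0.1564 0.1469] [0.763 0.622 0.158 0.073] [-1.5   0.71 -2.  ] 0.0005109467805577044
case-frame TCP [-0.0854  0.0024  0.1469]
tool z [ 0.333  0.086 -0.939] x [0.175 0.973 0.151] q [ 0.047  0.514  1.929  0.2    0.362 -1.497]
theta 1.05 ncc 0.746
theta 1.08 ncc 0.926
case shift px (0.0, 1.25) 0.986
```

carry_out([
  [[0.8,-0.1,0.4],0,1],
  [[0.8,-0.15,0.4],0,1],
  [[0.8,-0.15,0.3],0,1],
  [[0.8,-0.15,0.2],0,1],
])

```text
time: 13.6
position: [0.5752, 0.1508, 0.1606]
tool_rot: [0.763, 0.622, 0.158, 0.073]
ft_force: [-2.2, -0.1, 0.9]
grip_width: 0.0005
```

```bash
python3 look.py; python3 est.py
```

```text
13.6 [0.5752 0.1508 0.1606] [0.763 0.622 0.158 0.073] [-2.18 -0.11  0.94] 0.0004898818630981574
case-frame TCP [-0.0519  0.0031  0.1606]
tool z [ 0.332  0.086 -0.939] x [0.175 0.973 0.151] q [ 0.032  0.516  1.845  0.177  0.444 -1.484]
theta 1.33 ncc 0.574
theta 1.35 ncc 0.86
case shift px (0.0, 1.25) 0.971
```

carry_out([
  [[0.8,-0.15,0.2],0,1],
  [[0.8,-0.15,0.1],0,1],
  [[0.8,-0.15,0.1],0,1],
  [[0.8,-0.15,0],0,1],
  [[0.8,-0.15,-0.1],0,1],
])

```text
time: 14.25
position: [0.6176, 0.1428, 0.1636]
tool_rot: [0.763, 0.622, 0.158, 0.073]
ft_force: [-1.2, -0.1, 1.1]
grip_width: 0.0006
```

```bash
python3 look.py b3; python3 est.py
```

```text
14.25 [0.6176 0.1428 0.1636] [0.763 0.622 0.158 0.073] [-1.23 -0.15  1.07] 0.0006195307544738004
case-frame TCP [-0.0088  0.003   0.1636]
tool z [ 0.332  0.086 -0.939] x [0.175 0.973 0.151] q [ 0.014  0.551  1.746  0.168  0.51  -1.487]
theta 1.41 ncc 0.408
theta 1.43 ncc 0.383
case shift px (0.0, 1.25) 0.96
```

View pics/b3.png

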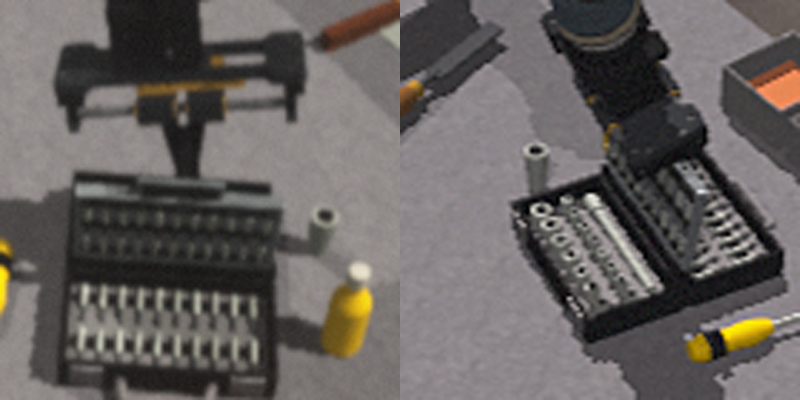

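The leaf is about upright, with the near-tray sockets exposed and the case still. Now I follow it down on the far side.

carry_out([
  [[0.8,-0.15,-0.1],0,1],
  [[0.8,-0.15,-0.2],0,1],
  [[0.8,-0.15,-0.3],0,1],
  [[0.8,-0.15,-0.4],0,1],
  [[0.7,-0.1,-0.5],0,1],
  [[0.7,-0.1,-0.6],0,1],
  [[0.6,-0.1,-0.6],0,1],
])

```text
time: 15.1
position: [0.6772, 0.1321, 0.1371]
tool_rot: [0.763, 0.622, 0.162, 0.076]
ft_force: [1.1, -0.7, 2.1]
grip_width: 0.0005
```

```bash
python3 look.py; python3 est.py|tail -1
```

```text
15.1 [0.6772 0.1321 0.1371] [0.763 0.622 0.162 0.076] [ 1.11 -0.67  2.12] 0.0004790401325508596
case-frame TCP [0.0518 0.0035 0.1371]
tool z [ 0.342  0.085 -0.936] x [0.175 0.973 0.152] q [-0.005  0.648  1.627  0.174  0.524 -1.508]
case shift px (0.0, 1.75) 0.653
```

carry_out([
  [[0.6,-0.1,-0.7],0,1],
  [[0.6,-0.1,-0.7],0,1],
  [[0.5,-0.1,-0.7],0,1],
  [[0.5,-0.1,-0.7],0,1],
  [[0.4,-0.1,-0.7],0,1],
  [[0.3,-0.1,-0.7],0,1],
])

```text
time: 15.85
position: [0.7041, 0.1271, 0.0899]
tool_rot: [0.763, 0.622, 0.159, 0.073]
ft_force: [-0.4, 0.9, 0.2]
grip_width: 0.0005
```

```bash
python3 look.py; python3 est.py|tail -1
```

```text
15.85 [0.7041 0.1271 0.0899] [0.763 0.622 0.159 0.073] [-0.45  0.95  0.15] 0.000526117540209271
case-frame TCP [0.0792 0.0036 0.0899]
tool z [ 0.334  0.086 -0.939] x [0.175 0.973 0.152] q [-0.014  0.745  1.574  0.195  0.489 -1.539]
case shift px (-0.75, 2.5) 0.218
```

carry_out([
  [[0.5,-0.1,-0.5],0,1],
  [[0.4,-0.1,-0.5],0,1],
  [[0.2,0,-0.5],0,1],
  [[0,0,0],0,1],
])

```text
time: 16.4
position: [0.7155, 0.1248, 0.0743]
tool_rot: [0.763, 0.622, 0.159, 0.073]
ft_force: [0.3, -0.3, 0.2]
grip_width: 0.0006
```

```bash
python3 look.py
```

```text
16.4 [0.7155 0.1248 0.0743] [0.763 0.622 0.159 0.073] [ 0.31 -0.34  0.22] 0.0006058780528050852
case-frame TCP [0.0908 0.0035 0.0743]
tool z [ 0.333  0.086 -0.939] x [0.175 0.973 0.151] q [-0.017  0.779  1.55   0.2    0.481 -1.547]
```

carry_out([
  [[0,0,-0.4],0,1],
  [[0,0,0],0,1],
])

```text
time: 16.7
position: [0.7162, 0.1249, 0.0718]
tool_rot: [0.763, 0.622, 0.16, 0.074]
ft_force: [-0.2, -1.1, 0.4]
grip_width: 0.0003
```

carry_out([
  [[0,0,-0.5],0,1],
  [[0,0,-0.5],0,1],
])

```text
time: 16.9
position: [0.7165, 0.1251, 0.07]
tool_rot: [0.762, 0.623, 0.162, 0.075]
ft_force: [-17.8, -3.9, 38.4]
grip_width: 0.0007
```

```bash
python3 look.py c1; python3 est.py|tail -1
```

```text
16.9 [0.7165 0.1251 0.07  ] [0.762 0.623 0.162 0.075] [-17.75  -3.86  38.43] 0.0006828059673353224
case-frame TCP [0.0918 0.0039 0.07  ]
tool z [ 0.34   0.087 -0.936] x [0.172 0.973 0.153] q [-0.017  0.786  1.554  0.209  0.463 -1.559]
case shift px (1.75, -0.25) 0.082
```

View pics/c1.png

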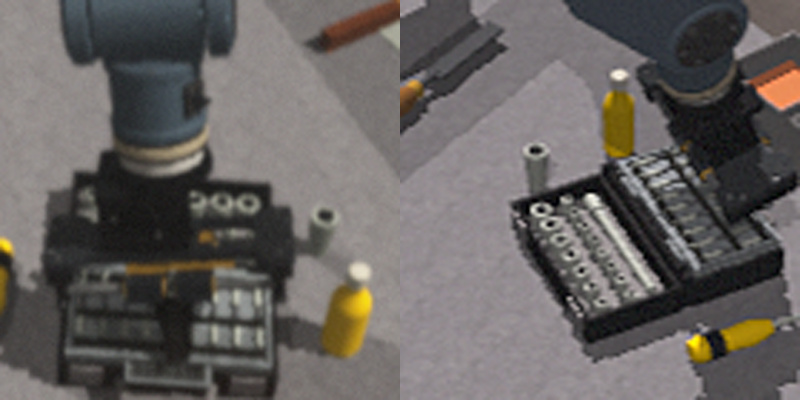

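The leaf is down: 38 N reaction at tip height about 46 mm, against 47 mm expected for flat. Releasing straight up and clearing the view.

carry_out([
  [[0,0,0.4],0,1],
  [[-0.3,0,1],0,1],
  [[0,0,3],0,1],
  [[0,0,4],0,1],
  [[-2,0,4],0,1],
  [[-4,0,2],0,1],
  [[-4,0,0],0,1],
  [[-4,0,0],0,1],
  [[-4,0,0],0,1],
  [[-4,0,0],0,1],
])

```text
time: 18.05
position: [0.4907, 0.1241, 0.2229]
tool_rot: [0.761, 0.622, 0.166, 0.079]
ft_force: [1.0, 0.3, 1.2]
grip_width: 0.0005
```

carry_out([
  [[-3,0,0],0,1],
  [[-2,0,0],0,1],
  [[0,0,0],0,1],
])

```text
time: 18.35
position: [0.43, 0.125, 0.2215]
tool_rot: [0.762, 0.623, 0.162, 0.076]
ft_force: [0.4, -0.5, -0.9]
grip_width: 0.0004
```

```bash
python3 look.py; cat > fin.py <<'E'
from h import *; from rig import cams; import cv2
s=np.load("s.npy"); o=[]
for n,(x,y) in (("scene",(270,180)),("side",(235,120))):
    c=cams.camera(n); im0=c["pixels"][:,:,::-1]; cv2.imwrite(f"pics/{n}_end.png",im0); im=cv2.resize(im0[y:y+120,x:x+130],None,fx=3,fy=3,interpolation=2)
    im=np.hstack([im,np.zeros((360,10,3),np.uint8)])
    def poly(P,col):
        q=(proj(c,world(P,s))-[x,y])*3+1.5; cv2.polylines(im,[q.astype(np.int32)],True,col,1)
    poly([leaf(a,b,-.0,np.pi) for a,b in((.104,.035),(.124,.035),(.124,-.035),(.104,-.035))],(0,0,255))
    poly([leaf(a,b,-.007,np.pi) for a,b in((.01,.084),(.104,.084),(.104,-.084),(.01,-.084))],(0,0,255))
    poly([[a*.106,b*.09,.0] for a,b in((1,1),(1,-1),(-1,-1),(-1,1))],(0,255,0))
    o.append(im)
    ref=cv2.imread(f"pics/{n}0.png"); d=cv2.absdiff(ref,np.ascontiguousarray(im0)).max(2); st=[(int(a),int(b)) for a,b in ()]
cv2.imwrite("pics/fin.png",np.hstack(o)[:,:800])
E
python3 fin.py
```

```text
18.35 [0.43   0.125  0.2215] [0.762 0.623 0.162 0.076] [ 0.38 -0.47 -0.86] 0.000398007925450217
case-frame TCP [-0.1898 -0.0492  0.2215]
tool z [ 0.342  0.086 -0.936] x [0.171 0.973 0.153] q [-0.032  0.234  2.131  0.231  0.439 -1.596]
```

View pics/fin.png

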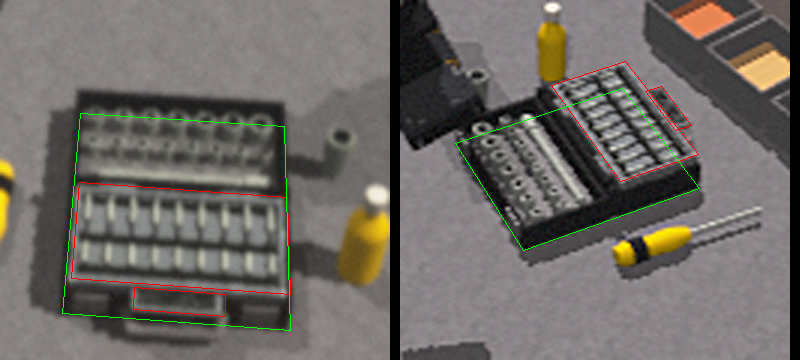

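The leaf lies flat on the far tray, matching the θ=π overlay in both views, and the sockets are exposed. One quick numeric check on the bystanders and the case, then I hand in.

```bash
python3 - <<'E'
import cv2; from rig import robot
def sh(n,x0,y0,x1,y1):
    a=cv2.imread(f"pics/{n}0.png")[y0:y1,x0:x1]; b=cv2.imread(f"pics/{n}_end.png")[y0-6:y1+6,x0-6:x1+6]
    up=lambda i:cv2.resize(i,None,fx=4,fy=4,interpolation=2)
    _,v,_,l=cv2.minMaxLoc(cv2.matchTemplate(up(b),up(a),5)); return l[0]/4-6,l[1]/4-6,round(v,3)
for k,a in dict(driver=("scene",255,230,278,295),oiler=("scene",383,240,402,278),socket=("scene",376,220,390,240),case_handle=("scene",304,282,354,294),case_side_front=("side",276,178,334,202)).items(): print(k,sh(*a))
print(robot.hand_in())
E
```

```text
driver (0.0, 0.0, 0.998)
oiler (0.0, 0.0, 0.989)
socket (-0.25, 0.0, 0.968)
case_handle (0.25, 2.25, 0.806)
case_side_front (-0.25, 0.25, 0.757)
the job is handed in; nothing more can be done
None
```

The leaf is turned over the spine and lies flat on the far tray, with the sockets exposed, and I handed the job in at about 18.4 s of the 42 s. I pushed it over with the closed fingertips, never pinching it. I then pressed it down until the reaction reached about 38 N, backed off, and left the arm clear of everything.

**Last checks:**
- **Leaf:** the final pictures match the predicted fully flat position in both views. The tip stopped at about 46 mm, where 47 mm was expected for a flat leaf.
- **Bystanders:** the driver, oiler and deep socket did not move in the image. I did not check the chisel, pliers, square or tub numerically, but the arm never went near them.

**What went wrong or disagreed:**
- **Case moved slightly:** my first push, with the tool vertical, slid the case about 3–4 mm away from the robot. The final checks disagree on the total. The handle match suggests about 6 mm, but it is weak because the tab now covers part of the handle. The side view shows almost none, also from a weak match.
- **Wrist force close to the limit:** while looking for a better finger tilt in free air, I ran the arm to the end of its reach. The wrist force read 116 N against the 120 N limit, and joint 3 read 0.217 against its stated lower limit of 0.22. I cannot rule out that this counts as passing the joint range or that the force briefly peaked higher.

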